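# Find and release the latched station key of a tube stirrer

## Task

One of the four station keys on the tube stirrer has been left latched down. With the fingertips tap each key lightly, one after another from left to right as the robot sees them, to feel which one it is; only after all four have been tapped, press the latched key gently down to release it, so that it comes up level with the others. Tap so lightly that no raised key is pushed in and the latched one does not yet let go, and do not pick up or shift the tubes or anything else.

Things in the scene. Friction and masses are not known exactly. Their poses are not given: they have to be found in the camera images.
- unit: fixed white tube stirrer, 155 mm deep (x -80 to +75) by 250 wide (y) by 50 high; origin under it on the table, x away from the robot, y left, z up. Keys in a row at x = -45, y = +63, +21, -21, -63 mm, 14 mm proud when up. Unused round knob (26 mm across, 16 high) at x = -45, y = +105. Tube wells at x = +37.5, behind the keys. Place and yaw vary.
- key1: key 1 from the left as the robot sees it (leftmost, next to the knob); grey cap 22 mm (x) by 26 mm (y). Origin: centre of its top face, z up, moves with it; 64 mm above the table when up, about 60 when latched. All four look alike; any one may be latched. An up key is sprung: it gives at about 2 N, then 1.4 mm per newton.
- key2: key 2 from the left as the robot sees it (second); grey cap 22 mm (x) by 26 mm (y). Origin: centre of its top face, z up, moves with it; 64 mm above the table when up, about 60 when latched. Like key 1. An up key pushed in more than 5.5 mm (about 6 N) counts as wrongly operated.
- key3: key 3 from the left as the robot sees it (third); grey cap 22 mm (x) by 26 mm (y). Origin: centre of its top face, z up, moves with it; 64 mm above the table when up, about 60 when latched. Like key 1. The latched key hardly gives below 4 N; pushed 3 mm further, to its stop, it lets go.
- key4: key 4 from the left as the robot sees it (rightmost); grey cap 22 mm (x) by 26 mm (y). Origin: centre of its top face, z up, moves with it; 64 mm above the table when up, about 60 when latched. Like key 1. The stop is 7 mm below the up height; pushing there with 8 to 15 N is safe. A freed key rises with the finger.
- tube1: loose capped tube, 27 mm across, 80 mm long, standing in the well behind key 1, its top 90 mm above the table; origin at its foot. Leave alone.
- tube2: the same, in the well behind key 2. Leave alone.
- tube3: the same, in the well behind key 4. Leave alone.
- beaker: loose glass beaker, 60 mm across, 75 mm high, left of the stirrer; origin under it. Leave alone.
- reagent: loose amber jar, 44 mm across, 75 mm high, right of the stirrer; origin under it. Leave alone.
- marker: loose marker pen, 130 mm long, 13 mm thick, lying in front of the stirrer; origin under its middle. Leave alone.
- tray: loose open grey tray, 90 by 130 by 30 mm, to the left beyond the beaker; origin under it. Leave alone.

How it is judged:
On the way, in this order (a step that is already met when the one before it is completed fails the run):
1. key 1 has been tapped (contact force between the fingers and key1 above 0.4 N).
2. key 2 has been tapped (contact force between the fingers and key2 above 0.4 N).
3. key 3 has been tapped (contact force between the fingers and key3 above 0.4 N).
4. key 4 has been tapped (contact force between the fingers and key4 above 0.4 N).
5. the latched key has been released: all four keys are up (z of each of key1, key2, key3, key4 in the frame of unit above 0.0625 m), for 0.2 s.
At the end, for the whole second after the job is handed in: All four key tops are within 1.5 mm of the up height (64 mm), and the tubes and the other loose things are at rest within 20 mm of where they stood (all of step 5 and distance of each of tube1, tube2, tube3, beaker, reagent, marker, tray from where it was at the start of the episode below 0.02 m and linear speed of each of tube1, tube2, tube3, beaker, reagent, marker, tray below 0.02 m/s); the robot touches nothing.
It fails at once if a raised key is pushed in more than 5.5 mm while another key is down ((z of key1 in the frame of unit below 0.0585 m and z of any of key2, key3, key4 in the frame of unit below 0.0615 m) or (z of key2 in the frame of unit below 0.0585 m and z of any of key1, key3, key4 in the frame of unit below 0.0615 m) or (z of key3 in the frame of unit below 0.0585 m and z of any of key1, key2, key4 in the frame of unit below 0.0615 m) or (z of key4 in the frame of unit below 0.0585 m and z of any of key1, key2, key3 in the frame of unit below 0.0615 m)).
It fails at once if a key is pressed with more than 30 N (contact force between the fingers and key1 above 30 N or contact force between the fingers and key2 above 30 N or contact force between the fingers and key3 above 30 N or contact force between the fingers and key4 above 30 N).
It fails at once if a tube or another loose thing is moved 20 mm or more, or lifted (distance of any of tube1, tube2, tube3, beaker, reagent, marker, tray from where it was at the start of the episode above 0.02 m).
It also fails if it takes over 51 s, if anything falls off the work surface, if the arm or the gripper's body presses on something with over 40 N, if the wrist force passes 120 N, or if a joint passes its speed limit or range.

## Robot

A 6-joint arm with a two-finger parallel gripper is mounted at the origin on the work surface. World frame = base frame: x ahead of the robot, y to its left, z up, the work surface at z = 0. Lengths are in m, angles in rad, forces in N, time in s.
With the tool pointing down it reaches from about 0.425 to 0.95 m from the base axis. Payload 3.5 kg.
Tool frame: the origin (TCP) lies on the mounting face of the last link; the fingertips stand 173 mm ahead of it and the grasp point (between the pads) lies 155 mm ahead of it; z points along the fingers, x is the direction in which the jaws open and shut, and the axes are right-handed (so a half turn about z gives the same grasp; the last joint's range is limited). The gripper opens to 85 mm and grips with 20 to 120 N. Pads are 22 mm wide; open, the fingers measure 114 mm over their backs; the gripper's body (76 mm by 85 mm) begins 54 mm behind the grasp point. The pads swing forward as they close: fully open they stand 13 mm farther back than shut.
Start: joints at [1.082, 0.286, 1.577, -0, 1.279, -0.15], TCP at [0.224, 0.637, 0.405] pointing down, gripper open.
Joint ranges: [-2.77, 2.77], [-0.9, 2.22], [0.21, 2.48], [-1.53, 4.67], [0.24, 2.81], [-2.84, 2.84]. Speed limits (rad/s): [2.79, 2.79, 3.14, 3.14, 3.14, 3.14].

## Interface

Orientations are given as a unit quaternion [x, y, z, w].
In Python, from plant import get_state, read_camera, sign_off gives the robot as it stands.
- The arm moves only by the shell command python3 -m jog 'ROWS' [FORCE]. ROWS is JSON, a list of rows, each an object of numbers: "grip": the closure, from 0 (fully open) to 1 (shut); "x", "y", "z": the shift along the tool's x, y, z in mm; "rx", "ry", "rz": the turn, a rotation vector about the tool's x, y, z in degrees. A call has 1 to 8 rows; each row shifts and turns the commanded pose from where the row before left it, along the tool's axes as they then stand; what a row does not reach is not made up. A row lasts 1/12 s, in which the tool goes at most 41.7 mm and 7.16 degrees, less where a joint would pass 70% of its speed; a pose out of reach is approached as far as the arm can. A call with a gripper value outside its range is refused whole. The fingers move at their own pace and stop on an object; FORCE is the grip in N (left out, the last holds). Time passes only in rows, so rows that do not move let the fingers close. It gives the time, the measured TCP pose, the force and the opening at its end, in the units of the state.
- get_state(): the state, without advancing time (a new reading comes with each control period).
- read_camera(name): name is "scene" or "top" or "wrist"; returns a dict with "frame" (400x640x3 uint8, red, green, blue), "intrinsics" (3x3 intrinsics, pixels), "R" (3x3) and "t" (3): a world point X has camera coordinates R X + t. Camera axes: x right, y down, z forward; pixel columns grow to the right and rows downward; lengths in m; the calibration is good to about 2 mm. A picture is of the moment at which its call begins. There is no depth.
- sign_off(): hands the job in, once; it reports no verdict.
The state is a dict: "time": time; "qpos": joint angles; "dq": joint speeds; "joint_efforts": joint torques, N m; "eef_pos": TCP position; "tcp_rot": TCP orientation; "contact_force": force on the tool from outside, world axes, zero at the start; "wrist_torque": the same for the moment, N m; "opening": opening from 0.0 (shut) to 1.0 (fully open).
Only numpy, scipy, OpenCV 4.12 (cv2) and the standard library are available. Lean on these libraries where they do the work, as an engineer would, in place of code of your own. Each camera call takes 0.05 s, during which the arm holds its last target.

## Working session

There is one attempt and no reset: what is moved stays moved. The work goes in short steps, Python scripts to look and compute and a shell command to move; the robot and the scene stay as the last step left them, time stands still between calls to the robot, and variables do not carry over. Pictures are saved under pics/ and viewed, and the job is handed in when it is done.

```bash
ls; mkdir -p pics; python3 - <<'E'
from plant import *
import cv2,json,numpy as np
s=get_state();print(s)
for n in("scene","top","wrist"):
    c=read_camera(n);cv2.imwrite(f"pics/{n}0.png",c["frame"][:,:,::-1])
    print(n,c["intrinsics"],c["R"],c["t"])
print(get_state()["time"])
E
```

```text
pics
{'time': 0.0, 'qpos': array([ 1.08201386e+00,  2.87180752e-01,  1.57818656e+00, -4.19391039e-05,
        1.27861587e+00, -1.49980084e-01]), 'dq': array([-5.83770321e-04,  1.07821137e-03, -9.70397267e-05, -1.69443487e-04,
        4.79530497e-04, -1.27424492e-03]), 'joint_efforts': array([-1.52921122e-03, -4.05980301e+01, -2.92620617e+01, -2.46641021e-04,
        5.86162554e-03, -8.79018501e-06]), 'eef_pos': array([0.22418241, 0.63641349, 0.40333146]), 'tcp_rot': array([ 8.16193744e-01,  5.77777070e-01, -1.05878704e-03,  5.55002579e-04]), 'contact_force': array([ 0.63891379, -0.30405141, -0.84096149]), 'wrist_torque': array([0.03678565, 0.00815814, 0.04200989]), 'opening': 0.9965674940243328}
scene [[374.44964659   0.         318.91548482]
 [  0.         374.44964659 198.70308464]
 [  0.           0.           1.        ]] [[ 0.82336682  0.56714513 -0.0203342 ]
 [ 0.34410509 -0.52741425 -0.77680492]
 [-0.45128568  0.6325983  -0.62941292]] [-0.53108915 -0.06092301  1.05052221]
top [[490.59976976   0.         324.45834176]
 [  0.         490.59976976 195.04569766]
 [  0.           0.           1.        ]] [[-0.06273186 -0.99802614 -0.00292106]
 [-0.97391925  0.06185553 -0.21830067]
 [ 0.21805046 -0.01084953 -0.97587719]] [0.14042815 0.53236432 1.16354838]
wrist [[318.11022008   0.         317.12881106]
 [  0.         318.11022008 200.79987293]
 [  0.           0.           1.        ]] [[ 0.33171662  0.94337285 -0.00342703]
 [ 0.89732852 -0.31440084  0.30976384]
 [ 0.29114534 -0.10582899 -0.95080735]] [-0.67280099 -0.0419423   0.38058611]
0.15
```

View pics/top0.png

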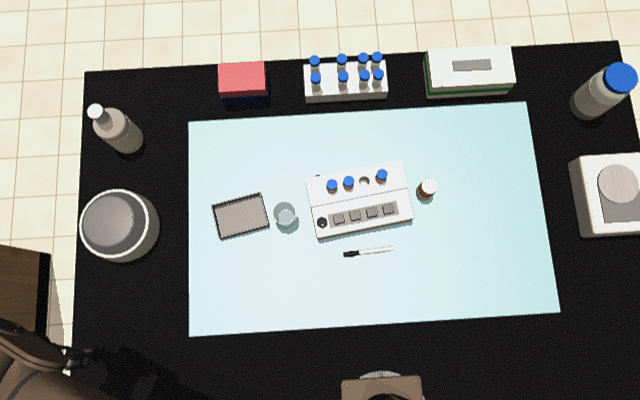

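View pics/scene0.png

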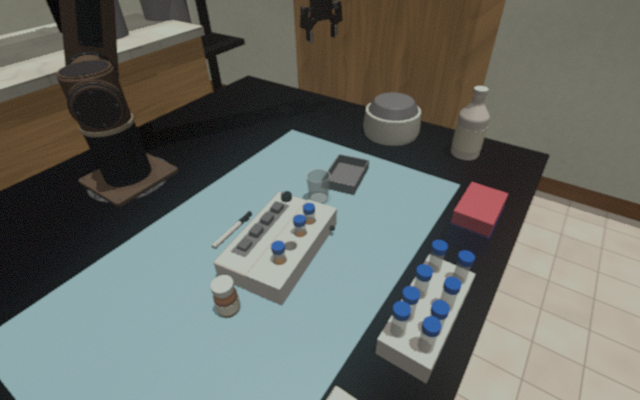

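```bash
python3 - <<'E'
import cv2
a=cv2.imread('pics/top0.png');cv2.imwrite('pics/topc.png',cv2.resize(a[120:320,230:430],None,fx=3,fy=3,interpolation=cv2.INTER_CUBIC))
E
```

```text
(no output)
```

View pics/topc.png

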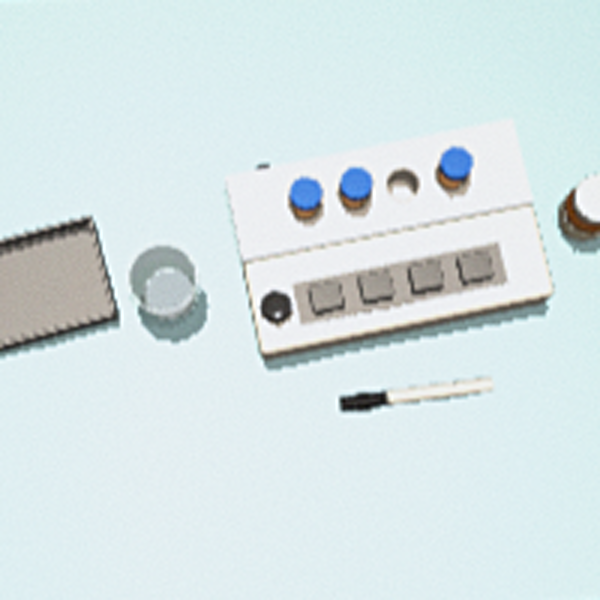

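The crop shows the keys at about crop (327,296), (377,286), (426,275) and (477,265), the knob at (277,306), the tube caps at (305,193), (356,183) and (456,162), and the plate corners. I'll fit the unit pose from these.

```bash
cat > h.py <<'E'
import numpy as np
from scipy.spatial.transform import Rotation as R
from scipy.optimize import least_squares
def proj(c,X):
    p=np.asarray(X)@np.array(c["R"]).T+c["t"]; p=p@np.array(c["intrinsics"]).T
    return p[:,:2]/p[:,2:]
def w(pose,P):
    x,y,a=pose;P=np.asarray(P,float)
    return np.c_[x+P[:,0]*np.cos(a)-P[:,1]*np.sin(a),y+P[:,0]*np.sin(a)+P[:,1]*np.cos(a),P[:,2]]
KEYS=np.array([[-.045,.063,.064],[-.045,.021,.064],[-.045,-.021,.064],[-.045,-.063,.064]])
E
python3 - <<'E'
from h import *
from plant import *
c=read_camera("top")
P=list(KEYS)+[[-.045,.105,.066],[.075,.125,.05],[.075,-.125,.05],[-.08,-.125,.05],[-.08,.125,.05],[.0375,.063,.09],[.0375,.021,.09],[.0375,-.063,.09]]
px=np.array([[327,296],[377,286],[426,275],[477,265],[277,304],[227,176],[513,120],[552,296],[262,353],[306,191],[356,182],[456,161]])/3+[230,120]
f=lambda q:(proj(c,w(q,P))-px).ravel()
r=least_squares(f,[.6,0,0],loss='soft_l1');print(r.x,np.degrees(r.x[2]));print(f(r.x).reshape(-1,2).round(2))
print(w(r.x,KEYS))
s=get_state();print(s['eef_pos'],R.from_quat(s['tcp_rot']).as_matrix())
E
```

```text
[0.53119223 0.01901202 0.13557318] 7.767770847207824
[[-0.27 -0.23]
 [-0.21 -0.22]
 [ 0.14  0.12]
 [-0.22  0.15]
 [-0.38  0.31]
 [-0.71 -0.35]
 [ 0.2  -0.46]
 [ 1.59 -0.38]
 [-0.51  0.39]
 [ 0.13  0.24]
 [ 0.31 -0.06]
 [ 0.52  0.37]]
[[ 0.47809018  0.07535182  0.064     ]
 [ 0.48376682  0.03373721  0.064     ]
 [ 0.48944347 -0.0078774   0.064     ]
 [ 0.49512012 -0.04949201  0.064     ]]
[0.2242269  0.63650733 0.40379583] [[ 3.32351059e-01  9.43155448e-01 -7.57879106e-04]
 [ 9.43154485e-01 -3.32351823e-01 -1.37251937e-03]
 [-1.54638162e-03 -2.58638811e-04 -9.99998771e-01]]
```

View pics/wrist0.png

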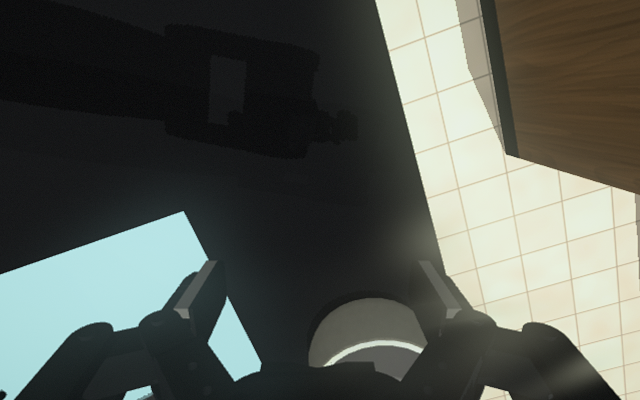

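```bash
python3 -m jog '[{"grip":1,"rz":-6.8},{"grip":1,"rz":-6.8},{"grip":1,"rz":-6.8},{"grip":1,"rz":-6.8}]' 40; python3 -m jog '[{"x":-30,"y":9},{"x":-35,"y":10.5},{"x":-35,"y":10.5},{"x":-35,"y":10.5},{"x":-35,"y":10.5},{"x":-35,"y":10.5},{"x":-35,"y":10.5},{"x":-35,"y":10.5}]';python3 -m jog '[{"x":-35,"y":10.5},{"x":-35,"y":10.5},{"x":-35,"y":10.5},{"x":-35,"y":10.5},{"x":-35,"y":10.5},{"x":-35,"y":10.5},{"x":-35,"y":10},{}]'
cat >> h.py <<'E'
POSE=[0.53119,0.01901,0.13557]
def st():
    from plant import get_state
    s=get_state();M=R.from_quat(s['tcp_rot']).as_matrix()
    tip=s['eef_pos']+M[:,2]*.173
    print('t',s['time'],'open',s['opening'],'F',np.round(s['contact_force'],2),'tcp',s['eef_pos'].round(4),'tip',tip.round(4))
    print('heading',np.degrees(np.arctan2(M[1,0],M[0,0])).round(2),'zaxis',M[:,2].round(4))
    for i,k in enumerate(w(POSE,KEYS)): print('key',i+1,'tool delta mm',((k-tip)@M*1e3).round(1))
E
python3 - <<'E'
from h import *
st()
from plant import *
import cv2
c=read_camera("wrist");cv2.imwrite("pics/w1.png",c["frame"][:,:,::-1])
np.save('w1.npy',{k:np.array(v) for k,v in c.items()},allow_pickle=True)
E
```

```text
t 0.2 open 0.9990970891509641 F [-0.12  0.25 -0.06] tcp [0.2242 0.6365 0.4038] tip [0.2241 0.6363 0.2308]
heading 70.59 zaxis [-8.0e-04 -1.4e-03 -1.0e+00]
key 1 tool delta mm [-444.4  426.   167.4]
key 2 tool delta mm [-481.7  445.2  167.4]
key 3 tool delta mm [-519.1  464.4  167.5]
key 4 tool delta mm [-556.4  483.6  167.5]$[0]: bad value
$[0]: bad value
$[0]: bad value
```

View pics/w1.png

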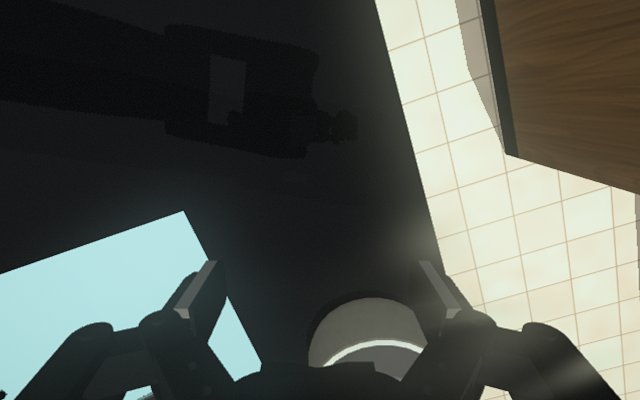

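The calls were refused, so nothing moved. A row probably needs every key, so I'll send full rows.

```bash
python3 -m jog '[{"grip":1,"x":0,"y":0,"z":0,"rx":0,"ry":0,"rz":-6.8},{"grip":1,"x":0,"y":0,"z":0,"rx":0,"ry":0,"rz":-6.8},{"grip":1,"x":0,"y":0,"z":0,"rx":0,"ry":0,"rz":-6.8},{"grip":1,"x":0,"y":0,"z":0,"rx":0,"ry":0,"rz":-6.8}]' 40
python3 -c "from h import *;st()"
```

```text
time: 0.58
eef_pos: [0.2243, 0.6366, 0.4045]
tcp_rot: [0.655, 0.755, -0.0, 0.0]
contact_force: [0.5, -0.6, 0.2]
opening: 0.457
t 0.5833 open 0.4568643184850468 F [ 0.53 -0.56  0.22] tcp [0.2243 0.6366 0.4045] tip [0.2243 0.6365 0.2315]
heading 98.13 zaxis [-2.e-04 -4.e-04 -1.e+00]
key 1 tool delta mm [-591.4  172.   167.6]
key 2 tool delta mm [-633.4  171.7  167.7]
key 3 tool delta mm [-675.4  171.5  167.7]
key 4 tool delta mm [-717.4  171.2  167.7]
```

```bash
python3 -m jog '[{"grip":1,"x":-30,"y":9,"z":0,"rx":0,"ry":0,"rz":0.3},{"grip":1,"x":-36,"y":10.5,"z":0,"rx":0,"ry":0,"rz":0},{"grip":1,"x":-36,"y":10.5,"z":0,"rx":0,"ry":0,"rz":0},{"grip":1,"x":-36,"y":10.5,"z":0,"rx":0,"ry":0,"rz":0},{"grip":1,"x":-36,"y":10.5,"z":0,"rx":0,"ry":0,"rz":0},{"grip":1,"x":-36,"y":10.5,"z":0,"rx":0,"ry":0,"rz":0},{"grip":1,"x":-36,"y":10.5,"z":0,"rx":0,"ry":0,"rz":0},{"grip":1,"x":-36,"y":10.5,"z":0,"rx":0,"ry":0,"rz":0}]'; python3 -m jog '[{"grip":1,"x":-36,"y":10.5,"z":0,"rx":0,"ry":0,"rz":0},{"grip":1,"x":-36,"y":10.5,"z":0,"rx":0,"ry":0,"rz":0},{"grip":1,"x":-36,"y":10.5,"z":0,"rx":0,"ry":0,"rz":0},{"grip":1,"x":-36,"y":10.5,"z":0,"rx":0,"ry":0,"rz":0},{"grip":1,"x":-36,"y":10.5,"z":0,"rx":0,"ry":0,"rz":0},{"grip":1,"x":-36,"y":10.5,"z":0,"rx":0,"ry":0,"rz":0},{"grip":1,"x":-36,"y":10.5,"z":0,"rx":0,"ry":0,"rz":0},{"grip":1,"x":0,"y":0,"z":0,"rx":0,"ry":0,"rz":0}]'
python3 - <<'E'
from h import *
from plant import *
import cv2
c=read_camera("wrist");st();cv2.imwrite("pics/w2.png",c["frame"][:,:,::-1])
np.save('w2.npy',{k:np.array(v) for k,v in c.items()},allow_pickle=True)
print(proj(c,w(POSE,KEYS)))
E
```

```text
time: 1.25
eef_pos: [0.3432, 0.3662, 0.4048]
tcp_rot: [0.659, 0.752, 0.0, 0.0]
contact_force: [0.3, 0.8, 0.2]
opening: 0.004
time: 1.92
eef_pos: [0.4505, 0.1231, 0.4051]
tcp_rot: [0.662, 0.75, -0.0, 0.001]
contact_force: [0.3, -0.5, 0.5]
opening: -0.005
t 1.9667 open -0.0028422684564127746 F [-0.49  0.34  0.05] tcp [0.4497 0.125  0.4049] tip [0.4497 0.125  0.2319]
heading 97.15 zaxis [ 4.e-04 -2.e-04 -1.e+00]
key 1 tool delta mm [-52.7  21.9 167.9]
key 2 tool delta mm [-94.7  22.3 167.9]
key 3 tool delta mm [-136.7   22.8  167.9]
key 4 tool delta mm [-178.7   23.2  168. ]
[[269.8357687  199.59135034]
 [228.93131811 199.96646203]
 [188.09844051 200.34091737]
 [147.33694819 200.71471807]]
```

View pics/w2.png

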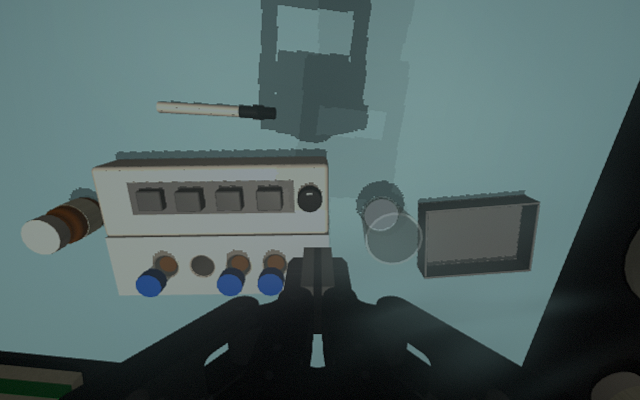

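```bash
python3 - <<'E'
import cv2
a=cv2.imread('pics/w2.png');cv2.imwrite('pics/w2c.png',cv2.resize(a[140:300,90:340],None,fx=3.2,fy=3.2,interpolation=cv2.INTER_CUBIC))
E
```

```text
(no output)
```

View pics/w2c.png

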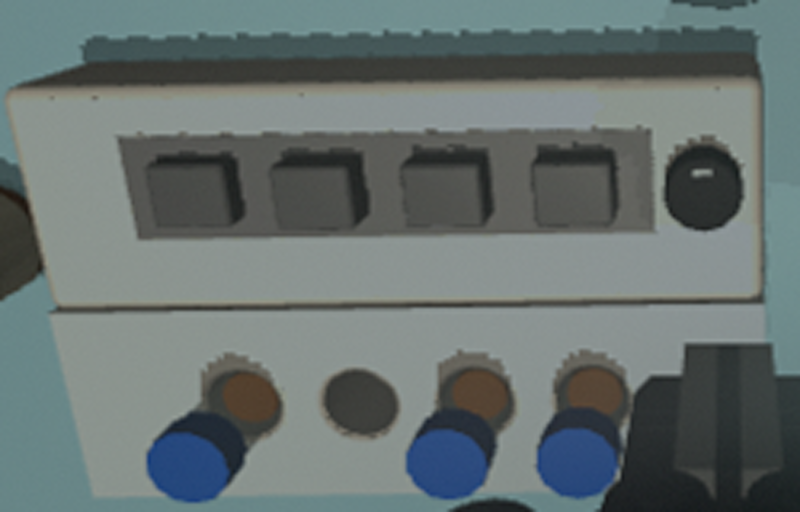

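The wrist view agrees with the fit to about 1–2 mm (keys at crop (573,195), (443,196), (315,197) and (192,199), tops slightly further in +x). Key 4 shows parallax that suggests it sits lower. Next I move above key 1.

```bash
sed -i 's/POSE=.*/POSE=[0.53189,0.01911,0.13557]/' h.py; python3 -m jog '[{"grip":1,"x":-26,"y":11,"z":0,"rx":0,"ry":0,"rz":-0.6},{"grip":1,"x":-26.5,"y":11.5,"z":0,"rx":0,"ry":0,"rz":0},{"grip":1,"x":0,"y":0,"z":38,"rx":0,"ry":0,"rz":0},{"grip":1,"x":0,"y":0,"z":38,"rx":0,"ry":0,"rz":0},{"grip":1,"x":0,"y":0,"z":38,"rx":0,"ry":0,"rz":0},{"grip":1,"x":0,"y":0,"z":35,"rx":0,"ry":0,"rz":0},{"grip":1,"x":0,"y":0,"z":0,"rx":0,"ry":0,"rz":0},{"grip":1,"x":0,"y":0,"z":0,"rx":0,"ry":0,"rz":0}]'
python3 - <<'E'
from h import *
from plant import *
import cv2
c=read_camera("scene");st();cv2.imwrite("pics/s2.png",cv2.resize(c["frame"][130:290,190:360,::-1],None,fx=3.5,fy=3.5,interpolation=cv2.INTER_CUBIC))
E
```

```text
time: 2.63
eef_pos: [0.4771, 0.0796, 0.2542]
tcp_rot: [0.655, 0.756, -0.002, -0.002]
contact_force: [0.5, -0.8, 0.8]
opening: -0.002
t 2.6833 open -0.0028312214382061147 F [0.88 0.53 1.09] tcp [0.4784 0.0795 0.2567] tip [0.4784 0.0795 0.0837]
heading 98.16 zaxis [ 3.e-04  2.e-04 -1.e+00]
key 1 tool delta mm [-4.1 -0.2 19.7]
key 2 tool delta mm [-46.1  -0.5  19.6]
key 3 tool delta mm [-88.1  -0.8  19.6]
key 4 tool delta mm [-130.1   -1.1   19.6]
```

View pics/s2.png

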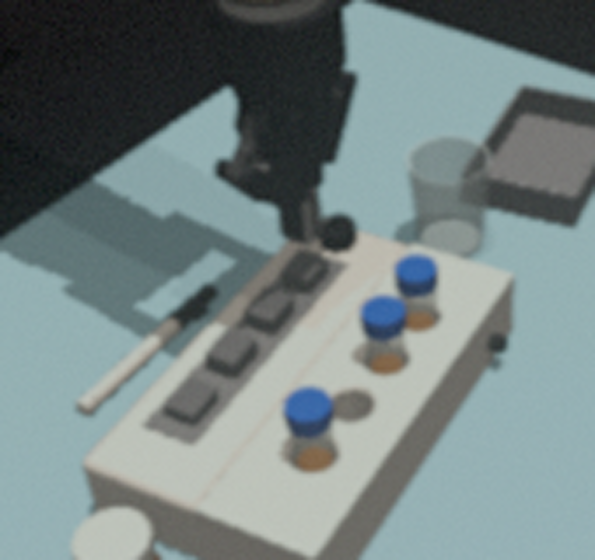

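The scene view shows the shut fingertips just above key 1 and clear of the knob.

```bash
python3 -m jog '[{"grip":1,"x":-4,"y":0,"z":7,"rx":0,"ry":0,"rz":-0.3},{"grip":1,"x":0,"y":0,"z":7,"rx":0,"ry":0,"rz":0},{"grip":1,"x":0,"y":0,"z":0,"rx":0,"ry":0,"rz":0},{"grip":1,"x":0,"y":0,"z":0,"rx":0,"ry":0,"rz":0},{"grip":1,"x":0,"y":0,"z":0,"rx":0,"ry":0,"rz":0}]'
python3 -c "from h import *;st()"
```

```text
time: 3.1
eef_pos: [0.479, 0.0746, 0.2425]
tcp_rot: [0.654, 0.757, 0.0, 0.001]
contact_force: [0.9, -0.8, -0.5]
opening: -0.002
t 3.1 open -0.0017196265463623585 F [ 0.9  -0.79 -0.5 ] tcp [0.479  0.0746 0.2425] tip [0.4792 0.0746 0.0695]
heading 98.38 zaxis [ 0.0014 -0.     -1.    ]
key 1 tool delta mm [ 0.9 -0.3  5.5]
key 2 tool delta mm [-41.1  -0.7   5.5]
key 3 tool delta mm [-83.1  -1.2   5.5]
key 4 tool delta mm [-125.1   -1.6    5.5]
```

```bash
Z='' ; python3 -m jog '[{"grip":1,"x":0,"y":0,"z":2,"rx":0,"ry":0,"rz":0.5},{"grip":1,"x":0,"y":0,"z":2,"rx":0,"ry":0,"rz":0},{"grip":1,"x":0,"y":0,"z":0,"rx":0,"ry":0,"rz":0}]' | tr '\n' ' '
echo; python3 -m jog '[{"grip":1,"x":0,"y":0,"z":0.6,"rx":0,"ry":0,"rz":0},{"grip":1,"x":0,"y":0,"z":0,"rx":0,"ry":0,"rz":0}]'| tr '\n' ' '
echo; python3 -m jog '[{"grip":1,"x":0,"y":0,"z":0.6,"rx":0,"ry":0,"rz":0},{"grip":1,"x":0,"y":0,"z":0,"rx":0,"ry":0,"rz":0}]'| tr '\n' ' '
echo; python3 -m jog '[{"grip":1,"x":0,"y":0,"z":0.6,"rx":0,"ry":0,"rz":0},{"grip":1,"x":0,"y":0,"z":0,"rx":0,"ry":0,"rz":0}]'| tr '\n' ' '
echo;python3 -m jog '[{"grip":1,"x":0,"y":0,"z":0,"rx":0,"ry":0,"rz":0}]'| tr '\n' ' '
```

```text
time: 3.35 eef_pos: [0.4787, 0.0746, 0.2376] tcp_rot: [0.657, 0.754, 0.0, 0.0] contact_force: [0.2, -0.2, 1.6] opening: -0.002 
time: 3.52 eef_pos: [0.4787, 0.0746, 0.2372] tcp_rot: [0.657, 0.754, -0.0, -0.0] contact_force: [0.1, -1.1, 1.3] opening: -0.001 
time: 3.68 eef_pos: [0.4787, 0.0746, 0.2366] tcp_rot: [0.657, 0.754, -0.0, 0.0] contact_force: [-1.1, -0.2, 1.9] opening: 0.003 
time: 3.85 eef_pos: [0.4787, 0.0746, 0.236] tcp_rot: [0.657, 0.754, 0.0, 0.0] contact_force: [-1.6, -0.6, 2.3] opening: 0.001 
time: 3.93 eef_pos: [0.4787, 0.0746, 0.236] tcp_rot: [0.657, 0.754, -0.0, -0.0] contact_force: [-1.1, -0.2, 1.9] opening: 0.001
```

```bash
python3 -m jog '[{"grip":1,"x":0,"y":0,"z":0.6,"rx":0,"ry":0,"rz":0},{"grip":1,"x":0,"y":0,"z":0.6,"rx":0,"ry":0,"rz":0},{"grip":1,"x":0,"y":0,"z":0,"rx":0,"ry":0,"rz":0}]'| tr '\n' ' '
echo;python3 -m jog '[{"grip":1,"x":0,"y":0,"z":0,"rx":0,"ry":0,"rz":0}]'| tr '\n' ' '
echo;python3 -m jog '[{"grip":1,"x":0,"y":0,"z":0,"rx":0,"ry":0,"rz":0}]'| tr '\n' ' '
python3 - <<'E'
from h import *
from plant import *
import cv2
c=read_camera("scene");st();cv2.imwrite("pics/s3.png",cv2.resize(c["frame"][180:270,200:320,::-1],None,fx=6,fy=6,interpolation=cv2.INTER_CUBIC))
E
```

```text
time: 4.18 eef_pos: [0.4787, 0.0746, 0.2347] tcp_rot: [0.657, 0.754, -0.0, -0.0] contact_force: [-1.9, -1.1, 2.9] opening: 0.003 
time: 4.27 eef_pos: [0.4787, 0.0746, 0.2348] tcp_rot: [0.657, 0.754, -0.0, 0.0] contact_force: [-1.8, -0.8, 2.6] opening: 0.001 
time: 4.35 eef_pos: [0.4787, 0.0747, 0.2348] tcp_rot: [0.657, 0.754, -0.0, 0.0] contact_force: [-1.7, 0.0, 3.7] opening: -0.003 t 4.4 open 0.0014403677311564383 F [-0.79 -0.26  3.49] tcp [0.4787 0.0747 0.2348] tip [0.4787 0.0747 0.0618]
heading 97.89 zaxis [ 1.e-04 -0.e+00 -1.e+00]
key 1 tool delta mm [ 0.8  0.2 -2.2]
key 2 tool delta mm [-41.2   0.1  -2.2]
key 3 tool delta mm [-83.2  -0.   -2.2]
key 4 tool delta mm [-1.252e+02 -1.000e-01 -2.200e+00]
```

View pics/s3.png

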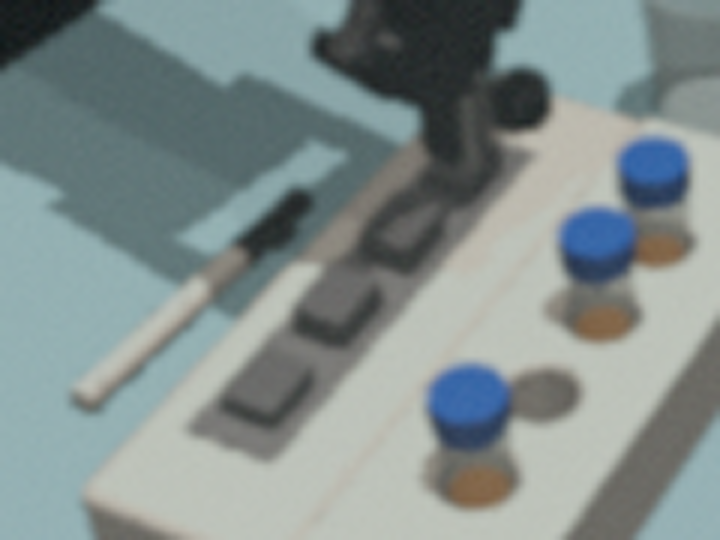

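Key 1 is in contact at about 3.2 N and giving elastically, so it is up. On to key 2.

```bash
python3 -m jog '[{"grip":1,"x":0,"y":0,"z":-5,"rx":0,"ry":0,"rz":0},{"grip":1,"x":0,"y":0,"z":-6,"rx":0,"ry":0,"rz":0},{"grip":1,"x":-20,"y":0,"z":0,"rx":0,"ry":0,"rz":0},{"grip":1,"x":-21.2,"y":0,"z":0,"rx":0,"ry":0,"rz":0},{"grip":1,"x":0,"y":0,"z":0,"rx":0,"ry":0,"rz":0},{"grip":1,"x":0,"y":0,"z":4,"rx":0,"ry":0,"rz":0},{"grip":1,"x":0,"y":0,"z":4,"rx":0,"ry":0,"rz":0},{"grip":1,"x":0,"y":0,"z":0,"rx":0,"ry":0,"rz":0}]' | tr '\n' ' '
python3 -m jog '[{"grip":1,"x":0,"y":0,"z":0,"rx":0,"ry":0,"rz":0}]'| tr '\n' ' '
python3 -c "from h import *;st()"
```

```text
time: 5.07 eef_pos: [0.4841, 0.0343, 0.237] tcp_rot: [0.657, 0.754, -0.0, -0.0] contact_force: [-0.9, -1.8, 2.0] opening: -0.002 time: 5.15 eef_pos: [0.4842, 0.0343, 0.2375] tcp_rot: [0.656, 0.754, -0.0, -0.0] contact_force: [-0.4, -1.9, 2.2] opening: -0.002 t 5.15 open -0.0016007426285665118 F [-0.42 -1.9   2.25] tcp [0.4842 0.0343 0.2375] tip [0.484  0.0343 0.0645]
heading 97.95 zaxis [-1.1e-03 -2.0e-04 -1.0e+00]
key 1 tool delta mm [41.5  0.6  0.5]
key 2 tool delta mm [-0.5  0.4  0.5]
key 3 tool delta mm [-42.5   0.3   0.5]
key 4 tool delta mm [-84.5   0.2   0.5]
```

```bash
python3 -m jog '[{"grip":1,"x":0,"y":0,"z":0.6,"rx":0,"ry":0,"rz":0},{"grip":1,"x":0,"y":0,"z":0.6,"rx":0,"ry":0,"rz":0},{"grip":1,"x":0,"y":0,"z":0,"rx":0,"ry":0,"rz":0}]'| tr '\n' ' '
echo;python3 -m jog '[{"grip":1,"x":0,"y":0,"z":0,"rx":0,"ry":0,"rz":0}]'| tr '\n' ' '
echo;python3 -m jog '[{"grip":1,"x":0,"y":0,"z":0,"rx":0,"ry":0,"rz":0}]'| tr '\n' ' '
```

```text
time: 5.4 eef_pos: [0.4842, 0.0342, 0.2365] tcp_rot: [0.657, 0.754, -0.0, -0.0] contact_force: [-1.6, 0.7, 2.3] opening: -0.002 
time: 5.48 eef_pos: [0.4842, 0.0342, 0.2365] tcp_rot: [0.657, 0.754, -0.0, -0.001] contact_force: [-1.5, 0.4, 2.9] opening: -0.001 
time: 5.57 eef_pos: [0.4842, 0.0341, 0.2365] tcp_rot: [0.657, 0.754, 0.0, -0.001] contact_force: [-1.2, 0.0, 1.6] opening: 0.002
```

Key 2 also meets the finger at up height (2.2 N at 64 mm) and gives. Key 3 next.

```bash
python3 -m jog '[{"grip":1,"x":0,"y":0,"z":-5,"rx":0,"ry":0,"rz":0},{"grip":1,"x":0,"y":0,"z":-5,"rx":0,"ry":0,"rz":0},{"grip":1,"x":-21,"y":0.1,"z":0,"rx":0,"ry":0,"rz":0},{"grip":1,"x":-21.3,"y":0.1,"z":0,"rx":0,"ry":0,"rz":0},{"grip":1,"x":0,"y":0,"z":0,"rx":0,"ry":0,"rz":0},{"grip":1,"x":0,"y":0,"z":4,"rx":0,"ry":0,"rz":0},{"grip":1,"x":0,"y":0,"z":3.5,"rx":0,"ry":0,"rz":0},{"grip":1,"x":0,"y":0,"z":0,"rx":0,"ry":0,"rz":0}]' | tr '\n' ' '
python3 -m jog '[{"grip":1,"x":0,"y":0,"z":0,"rx":0,"ry":0,"rz":0}]'| tr '\n' ' '
python3 -c "from h import *;st()"
python3 -m jog '[{"grip":1,"x":0,"y":0,"z":0.6,"rx":0,"ry":0,"rz":0},{"grip":1,"x":0,"y":0,"z":0.6,"rx":0,"ry":0,"rz":0},{"grip":1,"x":0,"y":0,"z":0,"rx":0,"ry":0,"rz":0}]'| tr '\n' ' '
echo;python3 -m jog '[{"grip":1,"x":0,"y":0,"z":0,"rx":0,"ry":0,"rz":0}]'| tr '\n' ' '
echo;python3 -m jog '[{"grip":1,"x":0,"y":0,"z":0,"rx":0,"ry":0,"rz":0}]'| tr '\n' ' '
```

```text
time: 6.23 eef_pos: [0.4897, -0.0074, 0.2379] tcp_rot: [0.657, 0.754, -0.0, -0.001] contact_force: [-0.3, -0.9, -0.7] opening: 0.002 time: 6.32 eef_pos: [0.4899, -0.0073, 0.2384] tcp_rot: [0.656, 0.754, -0.0, -0.001] contact_force: [-0.7, 0.6, 0.1] opening: -0.004 t 6.3167 open -0.003928743533482211 F [-0.67  0.61  0.09] tcp [ 0.4899 -0.0073  0.2384] tip [ 0.4897 -0.0073  0.0654]
heading 97.94 zaxis [-1.5e-03  4.0e-04 -1.0e+00]
key 1 tool delta mm [83.4  0.7  1.4]
key 2 tool delta mm [41.4  0.5  1.4]
key 3 tool delta mm [-0.6  0.4  1.4]
key 4 tool delta mm [-42.6   0.3   1.3]
time: 6.57 eef_pos: [0.4903, -0.0077, 0.2378] tcp_rot: [0.657, 0.754, -0.0, -0.0] contact_force: [-0.4, -0.6, -0.5] opening: -0.003 
time: 6.65 eef_pos: [0.4904, -0.0078, 0.2378] tcp_rot: [0.657, 0.754, 0.0, 0.0] contact_force: [0.3, -0.1, 0.6] opening: 0.007 
time: 6.73 eef_pos: [0.4904, -0.0079, 0.2379] tcp_rot: [0.657, 0.754, 0.0, 0.0] contact_force: [-0.0, -0.3, 0.3] opening: 0.001
```

```bash
for i in 1; do python3 -m jog '[{"grip":1,"x":0,"y":0,"z":0.6,"rx":0,"ry":0,"rz":0},{"grip":1,"x":0,"y":0,"z":0,"rx":0,"ry":0,"rz":0}]'| tr '\n' ' '; done
echo;python3 -m jog '[{"grip":1,"x":0,"y":0,"z":0.6,"rx":0,"ry":0,"rz":0},{"grip":1,"x":0,"y":0,"z":0,"rx":0,"ry":0,"rz":0}]'| tr '\n' ' '
echo;python3 -m jog '[{"grip":1,"x":0,"y":0,"z":0.6,"rx":0,"ry":0,"rz":0},{"grip":1,"x":0,"y":0,"z":0,"rx":0,"ry":0,"rz":0}]'| tr '\n' ' '
echo;python3 -m jog '[{"grip":1,"x":0,"y":0,"z":0,"rx":0,"ry":0,"rz":0}]'| tr '\n' ' '
```

```text
time: 6.9 eef_pos: [0.4905, -0.008, 0.2374] tcp_rot: [0.657, 0.754, 0.0, 0.0] contact_force: [-0.8, 0.7, 1.0] opening: -0.0 
time: 7.07 eef_pos: [0.4905, -0.0081, 0.2368] tcp_rot: [0.657, 0.754, 0.0, 0.0] contact_force: [-0.0, 0.6, 1.9] opening: -0.001 
time: 7.23 eef_pos: [0.4905, -0.008, 0.2362] tcp_rot: [0.657, 0.754, 0.0, 0.0] contact_force: [-0.2, 2.0, 1.7] opening: 0.0 
time: 7.32 eef_pos: [0.4905, -0.008, 0.2362] tcp_rot: [0.657, 0.754, 0.0, 0.0] contact_force: [-0.3, 1.4, 2.5] opening: -0.003
```

Key 3 touches at 63.8 mm and gives at about 2 N, so it is up. A little more to be sure, then key 4.

```bash
python3 -m jog '[{"grip":1,"x":0,"y":0,"z":0.6,"rx":0,"ry":0,"rz":0},{"grip":1,"x":0,"y":0,"z":0,"rx":0,"ry":0,"rz":0}]'| tr '\n' ' '
echo;python3 -m jog '[{"grip":1,"x":0,"y":0,"z":0,"rx":0,"ry":0,"rz":0}]'| tr '\n' ' '
echo;python3 -m jog '[{"grip":1,"x":0,"y":0,"z":-5,"rx":0,"ry":0,"rz":0},{"grip":1,"x":0,"y":0,"z":-5,"rx":0,"ry":0,"rz":0},{"grip":1,"x":-21,"y":0,"z":0,"rx":0,"ry":0,"rz":0},{"grip":1,"x":-21,"y":0,"z":0,"rx":0,"ry":0,"rz":0},{"grip":1,"x":0,"y":0,"z":0,"rx":0,"ry":0,"rz":0},{"grip":1,"x":0,"y":0,"z":4,"rx":0,"ry":0,"rz":0},{"grip":1,"x":0,"y":0,"z":3,"rx":0,"ry":0,"rz":0},{"grip":1,"x":0,"y":0,"z":0,"rx":0,"ry":0,"rz":0}]' | tr '\n' ' '
python3 -m jog '[{"grip":1,"x":0,"y":0,"z":0,"rx":0,"ry":0,"rz":0}]'| tr '\n' ' '
python3 -c "from h import *;st()"
python3 -m jog '[{"grip":1,"x":0,"y":0,"z":0.6,"rx":0,"ry":0,"rz":0},{"grip":1,"x":0,"y":0,"z":0.6,"rx":0,"ry":0,"rz":0},{"grip":1,"x":0,"y":0,"z":0.6,"rx":0,"ry":0,"rz":0},{"grip":1,"x":0,"y":0,"z":0,"rx":0,"ry":0,"rz":0}]'| tr '\n' ' '
echo;python3 -m jog '[{"grip":1,"x":0,"y":0,"z":0,"rx":0,"ry":0,"rz":0}]'| tr '\n' ' '
echo;python3 -m jog '[{"grip":1,"x":0,"y":0,"z":0,"rx":0,"ry":0,"rz":0}]'| tr '\n' ' '
```

```text
time: 7.48 eef_pos: [0.4904, -0.008, 0.2355] tcp_rot: [0.657, 0.754, 0.0, 0.0] contact_force: [-0.2, -0.4, 2.7] opening: -0.002 
time: 7.57 eef_pos: [0.4904, -0.008, 0.2356] tcp_rot: [0.657, 0.754, 0.0, 0.0] contact_force: [-0.2, 1.0, 4.1] opening: 0.003 
time: 8.23 eef_pos: [0.4954, -0.0489, 0.2372] tcp_rot: [0.657, 0.754, -0.0, -0.001] contact_force: [0.1, -0.1, 0.5] opening: -0.004 time: 8.32 eef_pos: [0.4956, -0.0489, 0.2377] tcp_rot: [0.656, 0.754, -0.0, -0.001] contact_force: [-0.1, 0.5, 0.5] opening: 0.0 t 8.3167 open 0.00039737973063713207 F [-0.05  0.55  0.49] tcp [ 0.4956 -0.0489  0.2377] tip [ 0.4954 -0.0488  0.0647]
heading 97.94 zaxis [-1.6e-03  6.0e-04 -1.0e+00]
key 1 tool delta mm [125.3   0.7   0.8]
key 2 tool delta mm [83.3  0.6  0.8]
key 3 tool delta mm [41.3  0.5  0.7]
key 4 tool delta mm [-0.7  0.4  0.7]
time: 8.65 eef_pos: [0.4961, -0.0494, 0.2366] tcp_rot: [0.657, 0.754, -0.0, -0.0] contact_force: [0.6, 0.3, -0.5] opening: 0.004 
time: 8.73 eef_pos: [0.4961, -0.0495, 0.2366] tcp_rot: [0.657, 0.754, 0.0, -0.0] contact_force: [0.2, -0.8, 0.0] opening: 0.001 
time: 8.82 eef_pos: [0.4961, -0.0496, 0.2367] tcp_rot: [0.657, 0.754, 0.0, 0.0] contact_force: [-0.1, -0.6, -0.4] opening: 0.0
```

```bash
python3 -m jog '[{"grip":1,"x":0,"y":0,"z":0.6,"rx":0,"ry":0,"rz":0},{"grip":1,"x":0,"y":0,"z":0.6,"rx":0,"ry":0,"rz":0},{"grip":1,"x":0,"y":0,"z":0.6,"rx":0,"ry":0,"rz":0},{"grip":1,"x":0,"y":0,"z":0,"rx":0,"ry":0,"rz":0}]'| tr '\n' ' '
echo;python3 -m jog '[{"grip":1,"x":0,"y":0,"z":0,"rx":0,"ry":0,"rz":0}]'| tr '\n' ' '
echo;python3 -m jog '[{"grip":1,"x":0,"y":0,"z":0.5,"rx":0,"ry":0,"rz":0},{"grip":1,"x":0,"y":0,"z":0,"rx":0,"ry":0,"rz":0}]'| tr '\n' ' '
echo;python3 -m jog '[{"grip":1,"x":0,"y":0,"z":0,"rx":0,"ry":0,"rz":0}]'| tr '\n' ' '
```

```text
time: 9.15 eef_pos: [0.496, -0.0496, 0.2347] tcp_rot: [0.657, 0.754, -0.0, -0.0] contact_force: [-0.1, 0.1, -0.5] opening: -0.002 
time: 9.23 eef_pos: [0.4961, -0.0496, 0.2347] tcp_rot: [0.657, 0.754, -0.0, -0.0] contact_force: [-0.1, -0.8, -0.0] opening: 0.001 
time: 9.4 eef_pos: [0.4961, -0.0496, 0.2342] tcp_rot: [0.657, 0.754, -0.0, -0.0] contact_force: [0.1, 0.2, -0.5] opening: -0.004 
time: 9.48 eef_pos: [0.4961, -0.0496, 0.2343] tcp_rot: [0.657, 0.754, -0.0, -0.0] contact_force: [0.2, 0.9, -0.3] opening: -0.002
```

```bash
python3 -m jog '[{"grip":1,"x":0,"y":0,"z":0.4,"rx":0,"ry":0,"rz":0},{"grip":1,"x":0,"y":0,"z":0,"rx":0,"ry":0,"rz":0}]'| tr '\n' ' '
echo;python3 -m jog '[{"grip":1,"x":0,"y":0,"z":0.3,"rx":0,"ry":0,"rz":0},{"grip":1,"x":0,"y":0,"z":0,"rx":0,"ry":0,"rz":0}]'| tr '\n' ' '
echo;python3 -m jog '[{"grip":1,"x":0,"y":0,"z":0,"rx":0,"ry":0,"rz":0}]'| tr '\n' ' '
```

```text
time: 9.65 eef_pos: [0.4961, -0.0496, 0.2339] tcp_rot: [0.657, 0.754, 0.0, -0.0] contact_force: [0.5, -0.7, 0.2] opening: -0.001 
time: 9.82 eef_pos: [0.4961, -0.0496, 0.2336] tcp_rot: [0.657, 0.754, -0.0, 0.0] contact_force: [-0.6, -0.3, 0.4] opening: 0.0 
time: 9.9 eef_pos: [0.4961, -0.0496, 0.2336] tcp_rot: [0.657, 0.754, -0.0, -0.0] contact_force: [-0.6, 1.0, 0.2] opening: 0.001
```

```bash
python3 -m jog '[{"grip":1,"x":0,"y":0,"z":0.2,"rx":0,"ry":0,"rz":0},{"grip":1,"x":0,"y":0,"z":0,"rx":0,"ry":0,"rz":0}]'| tr '\n' ' '
echo;python3 -m jog '[{"grip":1,"x":0,"y":0,"z":0,"rx":0,"ry":0,"rz":0}]'| tr '\n' ' '
```

```text
time: 10.07 eef_pos: [0.4962, -0.0496, 0.2336] tcp_rot: [0.657, 0.754, -0.0, -0.0] contact_force: [0.1, -0.3, 1.7] opening: 0.0 
time: 10.15 eef_pos: [0.4961, -0.0496, 0.2335] tcp_rot: [0.657, 0.754, -0.0, -0.0] contact_force: [-1.3, -0.3, 1.1] opening: 0.002
```

```bash
python3 -m jog '[{"grip":1,"x":0,"y":0,"z":0.1,"rx":0,"ry":0,"rz":0},{"grip":1,"x":0,"y":0,"z":0,"rx":0,"ry":0,"rz":0}]'| tr '\n' ' '
echo;python3 -m jog '[{"grip":1,"x":0,"y":0,"z":0,"rx":0,"ry":0,"rz":0}]'| tr '\n' ' '
echo;python3 -m jog '[{"grip":1,"x":0,"y":0,"z":0,"rx":0,"ry":0,"rz":0}]'| tr '\n' ' '
```

```text
time: 10.32 eef_pos: [0.4962, -0.0496, 0.2335] tcp_rot: [0.657, 0.754, -0.0, -0.0] contact_force: [-1.2, 0.0, 2.5] opening: 0.0 
time: 10.4 eef_pos: [0.4962, -0.0496, 0.2335] tcp_rot: [0.657, 0.754, -0.0, -0.0] contact_force: [-0.7, 0.5, 3.3] opening: 0.003 
time: 10.48 eef_pos: [0.4961, -0.0496, 0.2335] tcp_rot: [0.657, 0.754, -0.0, -0.0] contact_force: [-0.8, 0.6, 2.5] opening: -0.001
```

Key 4 stands 3.5 mm lower and blocks the finger rigidly (0.1 mm for more than 1 N), so it is the latched one. I lift off, then press it down in small steps.

```bash
python3 -m jog '[{"grip":1,"x":0,"y":0,"z":-3,"rx":0,"ry":0,"rz":0},{"grip":1,"x":0,"y":0,"z":0,"rx":0,"ry":0,"rz":0},{"grip":1,"x":0,"y":0,"z":2,"rx":0,"ry":0,"rz":0},{"grip":1,"x":0,"y":0,"z":1,"rx":0,"ry":0,"rz":0},{"grip":1,"x":0,"y":0,"z":0.4,"rx":0,"ry":0,"rz":0},{"grip":1,"x":0,"y":0,"z":0.4,"rx":0,"ry":0,"rz":0},{"grip":1,"x":0,"y":0,"z":0,"rx":0,"ry":0,"rz":0}]'| tr '\n' ' '
echo;python3 -m jog '[{"grip":1,"x":0,"y":0,"z":0.4,"rx":0,"ry":0,"rz":0},{"grip":1,"x":0,"y":0,"z":0.4,"rx":0,"ry":0,"rz":0},{"grip":1,"x":0,"y":0,"z":0,"rx":0,"ry":0,"rz":0}]'| tr '\n' ' '
```

```text
time: 11.07 eef_pos: [0.4963, -0.0497, 0.233] tcp_rot: [0.657, 0.754, -0.0, -0.0] contact_force: [-2.0, -0.0, 5.0] opening: 0.001 
time: 11.32 eef_pos: [0.4963, -0.0497, 0.2322] tcp_rot: [0.657, 0.754, -0.0, -0.0] contact_force: [-1.4, 0.7, 5.7] opening: -0.003
```

```bash
python3 -m jog '[{"grip":1,"x":0,"y":0,"z":0.4,"rx":0,"ry":0,"rz":0},{"grip":1,"x":0,"y":0,"z":0.4,"rx":0,"ry":0,"rz":0},{"grip":1,"x":0,"y":0,"z":0,"rx":0,"ry":0,"rz":0}]'| tr '\n' ' '
```

```text
time: 11.57 eef_pos: [0.4963, -0.0497, 0.2315] tcp_rot: [0.657, 0.754, -0.0, -0.0] contact_force: [-2.8, 0.8, 6.4] opening: -0.003
```

```bash
python3 -m jog '[{"grip":1,"x":0,"y":0,"z":0.4,"rx":0,"ry":0,"rz":0},{"grip":1,"x":0,"y":0,"z":0.4,"rx":0,"ry":0,"rz":0},{"grip":1,"x":0,"y":0,"z":0,"rx":0,"ry":0,"rz":0}]'| tr '\n' ' '
```

```text
time: 11.82 eef_pos: [0.4963, -0.0497, 0.2307] tcp_rot: [0.657, 0.754, -0.0, -0.0] contact_force: [-1.4, 0.9, 7.8] opening: -0.001
```

```bash
python3 -m jog '[{"grip":1,"x":0,"y":0,"z":0.3,"rx":0,"ry":0,"rz":0},{"grip":1,"x":0,"y":0,"z":0,"rx":0,"ry":0,"rz":0}]'| tr '\n' ' '
```

```text
time: 11.98 eef_pos: [0.4963, -0.0497, 0.2305] tcp_rot: [0.657, 0.754, -0.0, -0.0] contact_force: [-2.0, 0.1, 6.5] opening: -0.002
```

```bash
python3 -m jog '[{"grip":1,"x":0,"y":0,"z":0.3,"rx":0,"ry":0,"rz":0},{"grip":1,"x":0,"y":0,"z":0,"rx":0,"ry":0,"rz":0}]'| tr '\n' ' '
```

```text
time: 12.15 eef_pos: [0.4963, -0.0497, 0.2304] tcp_rot: [0.657, 0.754, -0.0, -0.0] contact_force: [-2.6, 0.9, 7.4] opening: 0.003
```

```bash
python3 -m jog '[{"grip":1,"x":0,"y":0,"z":0.3,"rx":0,"ry":0,"rz":0},{"grip":1,"x":0,"y":0,"z":0,"rx":0,"ry":0,"rz":0}]'| tr '\n' ' '
```

```text
time: 12.32 eef_pos: [0.4964, -0.0497, 0.2303] tcp_rot: [0.657, 0.754, -0.0, -0.0] contact_force: [-4.4, 0.4, 9.4] opening: -0.002
```

```bash
python3 -m jog '[{"grip":1,"x":0,"y":0,"z":0.2,"rx":0,"ry":0,"rz":0},{"grip":1,"x":0,"y":0,"z":0,"rx":0,"ry":0,"rz":0}]'| tr '\n' ' '
```

```text
time: 12.48 eef_pos: [0.4964, -0.0497, 0.2303] tcp_rot: [0.657, 0.754, -0.0, -0.0] contact_force: [-3.9, 1.0, 9.9] opening: 0.002
```

The key is on its stop at about 10 N. Now I lift slowly so it can rise, then raise well clear and look.

```bash
python3 -m jog '[{"grip":1,"x":0,"y":0,"z":0.3,"rx":0,"ry":0,"rz":0},{"grip":1,"x":0,"y":0,"z":0,"rx":0,"ry":0,"rz":0},{"grip":1,"x":0,"y":0,"z":-2,"rx":0,"ry":0,"rz":0},{"grip":1,"x":0,"y":0,"z":-2,"rx":0,"ry":0,"rz":0},{"grip":1,"x":0,"y":0,"z":0,"rx":0,"ry":0,"rz":0}]'| tr '\n' ' '
echo; python3 -m jog '[{"grip":1,"x":0,"y":0,"z":-4,"rx":0,"ry":0,"rz":0},{"grip":1,"x":0,"y":0,"z":-6,"rx":0,"ry":0,"rz":0},{"grip":1,"x":0,"y":0,"z":-30,"rx":0,"ry":0,"rz":0},{"grip":1,"x":0,"y":0,"z":-35,"rx":0,"ry":0,"rz":0},{"grip":1,"x":0,"y":0,"z":-35,"rx":0,"ry":0,"rz":0},{"grip":1,"x":20,"y":0,"z":-35,"rx":0,"ry":0,"rz":0},{"grip":1,"x":35,"y":0,"z":0,"rx":0,"ry":0,"rz":0},{"grip":1,"x":0,"y":0,"z":0,"rx":0,"ry":0,"rz":0}]'| tr '\n' ' '
python3 - <<'E'
from h import *
from plant import *
import cv2
st()
c=read_camera("scene");cv2.imwrite("pics/s9.png",cv2.resize(c["frame"][180:270,200:320,::-1],None,fx=6,fy=6,interpolation=cv2.INTER_CUBIC))
c=read_camera("wrist");cv2.imwrite("pics/w9.png",cv2.resize(c["frame"][:,:,::-1],None,fx=1.25,fy=1.25))
print(proj(c,w(POSE,KEYS)))
K=KEYS.copy();K[:,2]=.060;print(proj(c,w(POSE,K)))
E
```

```text
time: 12.9 eef_pos: [0.4963, -0.0497, 0.2335] tcp_rot: [0.657, 0.754, -0.0, 0.0] contact_force: [-0.5, 0.9, 5.3] opening: -0.001 
time: 13.57 eef_pos: [0.4883, 0.0079, 0.3807] tcp_rot: [0.656, 0.755, 0.002, 0.002] contact_force: [0.3, 0.3, -0.4] opening: -0.002 t 13.5667 open -0.0019361333422181627 F [ 0.32  0.26 -0.45] tcp [0.4883 0.0079 0.3807] tip [0.4892 0.0081 0.2077]
heading 98.05 zaxis [ 0.0054  0.0013 -1.    ]
key 1 tool delta mm [ 68.1  -1.7 143.8]
key 2 tool delta mm [ 26.1  -1.9 143.7]
key 3 tool delta mm [-15.9  -2.1 143.7]
key 4 tool delta mm [-57.9  -2.3 143.7]
[[393.85795415 186.73030646]
 [348.44207071 186.44155942]
 [303.01839445 186.15276285]
 [257.58692338 185.86391671]]
[[392.88513601 185.57950076]
 [348.0485705  185.29434   ]
 [303.20440973 185.00913093]
 [258.35265179 184.72387355]]
```

View pics/s9.png

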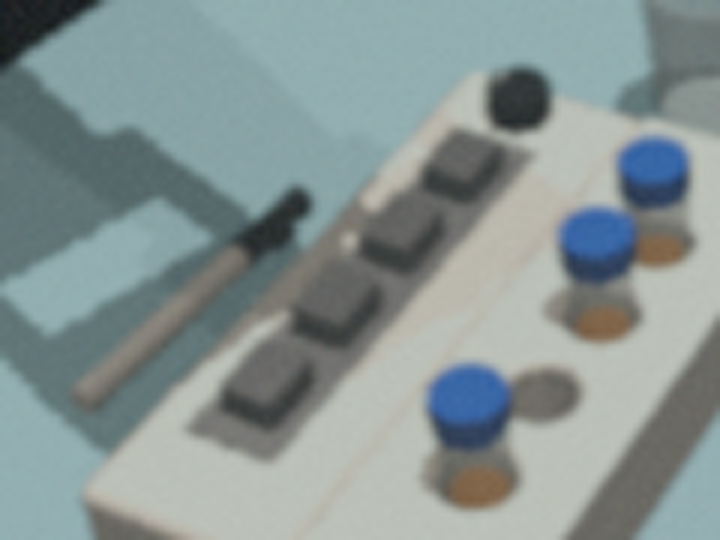

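View pics/w9.png

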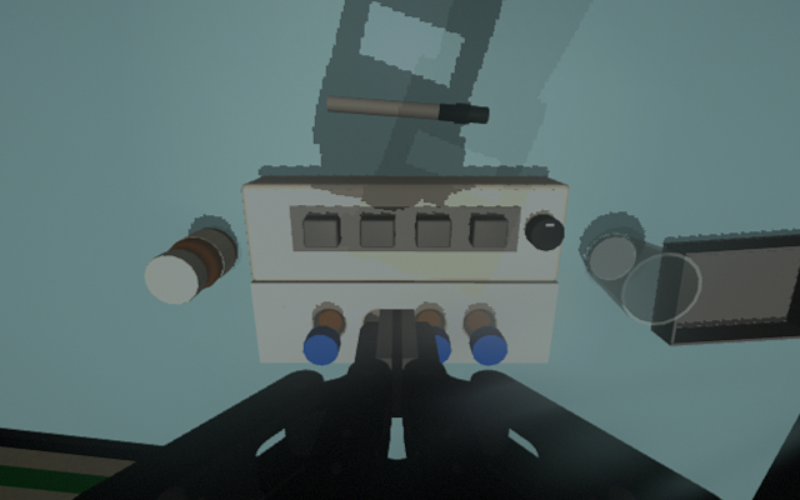

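The scene crop shows key 4's cap standing as tall as the others (top centre now at about (270,370), previously (270,387)). The spring force of about 5 N during the lift also matches a freed key. The tubes, marker and other items look unmoved. I let the arm settle and hand in.

```bash
python3 -m jog '[{"grip":1,"x":0,"y":0,"z":0,"rx":0,"ry":0,"rz":0},{"grip":1,"x":0,"y":0,"z":0,"rx":0,"ry":0,"rz":0},{"grip":1,"x":0,"y":0,"z":0,"rx":0,"ry":0,"rz":0},{"grip":1,"x":0,"y":0,"z":0,"rx":0,"ry":0,"rz":0}]'| tr '\n' ' '; python3 -c "
from plant import *
print(sign_off())"
```

```text
time: 14.0 eef_pos: [0.4886, 0.0042, 0.377] tcp_rot: [0.657, 0.754, -0.0, -0.001] contact_force: [0.8, 1.1, 1.3] opening: 0.002 the job is handed in; nothing more can be done
None
```

I tapped keys 1 to 4 from left to right with the shut fingertips, at about 2–4 N each, and found that key 4 was the latched one. Keys 1–3 met the finger at about 64 mm and gave springily. Key 4 stood at about 60.5 mm and was rigid.

I then pressed key 4 to its stop at about 10 N and let it rise with the finger. I handed the job in at 14.0 s of the 51 s allowed.

**Last checks:**
- **Key 4:** it pushed back with about 5 N at 60.5 mm on the way up, which fits a freed key. In the scene picture it stands level with the others; I judged this by eye and did not measure its height to the 1.5 mm limit.
- **Loose things:** the tubes, beaker, reagent jar, marker and tray look undisturbed by eye; I did not measure them against the 20 mm limit.
- **Arm:** it was about 140 mm clear above the keys. The last force reading was 0.8, 1.1 and 1.3 N in x, y and z. That is slightly above the roughly 1 N noise I saw earlier, but nothing was near the gripper.

The very first move calls were refused because the rows were incomplete, so nothing moved then.

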